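# Select the lamp channel and hold the run lever at mid travel

### The job

First turn the selector knob on the beige console to the click stop marked with three dots. Then press the pad of the spring-loaded hold-to-run lever down with the gripper's fingers until the lever is level, half way down at the long middle mark of its scale plate, and finish while still holding it there; never push it to its bottom stop, and leave the bottle, swab pot and cassette where they are.

Things in the scene. Friction and masses are not known exactly. Their poses are not given: they have to be found in the camera images.
- console: Beige metal console, fixed, 170 (x) x 190 (y) x 70 mm high, on the left or the right, yaw within 0.4 rad; origin at the centre of its underside, its x pointing away from the robot at yaw 0. The knob's axis is 20 mm to -x of the centre. The knob's pointer (and grip bar) lies at the angle 0.945 minus selector from the console's +x towards its +y.
- selector (a joint): Selector knob angle, rad, growing clockwise seen from above. Click stops at 0, 0.63, 1.26 and 1.89, marked on the lid by rows of one, two, three and four black dots (left to right seen from the -x side); the target, three dots, is 1.26. Starts at or near the first or second stop; hard limits -0.08 and 1.97. A click takes up to about 0.07 N m; let go near a stop, it falls into it.
- selector_grip (a point): Point on the knob's vertical axis, 100 mm above the table, at gripping height. Black knob: a disc 52 mm across and 8 mm high with an upright grip bar 50 mm long, 14 mm thick, from 80 to 112 mm above the table. The point turns with the knob; its x axis runs along the bar to the end with the white pointer line.
- three_dots (a point): Middle of the row of three dots (each 8 mm across) on the console's lid, 70 mm above the table, 57.5 mm from the knob's axis.
- fixture: Lever stand, fixed: grey base 210 (x) x 90 (y) x 12 mm, origin at the centre of its underside, yaw within 0.4 rad. Two cheeks (105 mm high) carry the pivot 70 mm to +x, 85 mm above the table, axis along y. A scale plate 46 mm long, to 117 mm high, stands 36 mm to +y, 4 mm to -x, with black marks short, long, short: top stop, middle, bottom stop; a pin on the lever points at them.
- lever (a joint): Angle of the lever from its upper rest, rad, growing as the pad is pressed down: 0 at rest (pad end raised, 0.25 rad above level), 0.25 level (the goal, half travel), 0.50 bottom stop. A spring returns it: pressing on the pad takes about 3 N at rest, 5 N level, 8 N at the bottom.
- lever_pad (a point): Centre of the upper face of the black ribbed pad (46 x 46 x 14 mm) at the lever's free end, which points to the fixture's -x. 130 mm from the pivot, 10 mm above the lever's middle line; about 127 mm above the table at rest, 95 mm when level. The point turns with the lever.
- solvent: White plastic bottle, 60 mm across, 150 mm high; origin at the centre of its underside. Leave alone.
- swab_pot: White round pot, 64 mm across, 70 mm high, with wooden swabs standing to 125 mm; origin at the centre of its underside. Leave alone.
- cassette: Grey flat cleaning cassette, 100 x 70 x 34 mm; origin at the centre of its underside. Leave alone.
Things that resemble listed ones, but are neither listed nor needed, are in the scene too. Leave any green or turquoise look-alike of the fixture alone.

How it is judged (in metres and radians):
On the way, in this order (a step that is already met when the one before it is completed fails the run):
1. the selector is at the three-dot stop (value of joint selector between 1.06 and 1.46 rad), for 0.3 s.
2. then the lever is held level by the fingers (value of joint lever between 0.18 and 0.32 rad and contact force between lever and the fingers above 1 N), for 0.5 s.
At the end, for the whole second after the job is handed in: The selector is within 0.2 rad of the three-dot stop (1.26) and the lever is still held by the gripper's fingers (over 1 N) within 0.07 rad of level (joint 0.18 to 0.32, about 9 mm up or down at the pad) (all of step 1 and all of step 2 and velocity of joint lever between -0.1 and 0.1 rad/s); the arm keeps its last pose, push and grip.
It fails at once if the lever is pushed to its bottom stop (value of joint lever above 0.45 rad).
It fails at once if the lever is pressed before the selector is at three dots (value of joint lever above 0.12 rad and not (value of joint selector between 1.06 and 1.46 rad)).
It fails at once if the solvent bottle is moved (30 mm) or tipped (distance of solvent from where it was at the start of the episode above 0.03 m or angle between solvent's own z axis and vertical above 0.3 rad).
It fails at once if the swab pot is moved (30 mm) or tipped (distance of swab_pot from where it was at the start of the episode above 0.03 m or angle between swab_pot's own z axis and vertical above 0.3 rad).
It fails at once if the cleaning cassette is moved (30 mm) or tipped (distance of cassette from where it was at the start of the episode above 0.03 m or angle between cassette's own z axis and vertical above 0.3 rad).
It also fails if it takes over 48 s, if anything falls off the work surface, if the arm or the gripper's body presses on something with over 40 N, if the wrist force passes 120 N, or if a joint passes its speed limit or range.

### The arm

A 7-joint arm with a two-finger parallel gripper is mounted at the origin on the work surface. World frame = base frame: x ahead of the robot, y to its left, z up, the work surface at z = 0. Lengths are in m, angles in degrees, forces in N, time in s.
With the tool pointing down it reaches from about 0.425 to 0.875 m from the base axis. Payload 4.7 kg.
Tool frame: the origin (TCP) lies between the finger pads; the fingertips stand 8 mm ahead of it and the grasp point (between the pads) lies 11 mm behind it (env.tip_extent is the distance from the TCP to the fingertips, in m); z points along the fingers, y is the line along which they close (so a half turn about z gives the same grasp; the last joint's range is limited). The gripper opens to 87 mm and grips with 3 to 60 N. Pads are 19 mm wide; open, the fingers measure 117 mm over their backs; the gripper's body (75 mm by 190 mm) begins 51 mm behind the grasp point.
Start: joints at [-72.072, 18.392, -4.016, 83.108, 1.295, 78.541, -3.26], TCP at [0.191, 0.621, 0.231] pointing down, gripper open.
Joint ranges: [-163.93, 163.93], [-17.29, 119.83], [-79.2, 71.16], [3.27, 140.29], [-89.18, 269.18], [5.43, 117.66], [-154.24, 154.24]. Speed limits (degrees/s): [147.25, 147.25, 180, 180, 180, 180, 180].

### API

Orientations are given as [roll, pitch, yaw] about the fixed x, y, z axes, in that order (R = Rz(yaw) Ry(pitch) Rx(roll)).
In Python, from cell import sensors, vision, workorder, env gives the robot as it stands.
- The arm moves only by the tool drive_tool, never from a script. Its argument "moves" is a list of rows, each an object of numbers: "x", "y", "z": the shift along the tool's x, y, z in mm; "rx", "ry", "rz": the turn, a rotation vector about the tool's x, y, z in rad; "fingers": the closure, from -1 (fully open) to 1 (shut). In form: [{"x": .., "y": .., "z": .., "rx": .., "ry": .., "rz": .., "fingers": ..}, ...]. A call has 1 to 20 rows; each row is the pose to reach, as a shift and turn from the pose commanded when the call began, along the tool's axes at that moment; what a row does not reach only later rows make up. A row lasts 1/8 s, in which the tool goes at most 62.5 mm and 10.7 degrees, less where a joint would pass 70% of its speed; a pose out of reach is approached as far as the arm can. A call with a gripper value outside its range is refused whole. The fingers move at their own pace and stop on an object; "force" is the grip in N (left out, the last holds). Time passes only in rows, so rows that repeat a pose let the fingers close. It gives the time, the measured TCP pose, the force, the opening and the grip force at its end, in the units of the state.
- sensors.get_obs(): the state, without advancing time (a new reading comes with each control period).
- vision.read_camera(name): name is "scene" or "top"; returns a dict with "image" (420x560x3 uint8, red, green, blue), "fx", "fy", "cx", "cy" (pixels), "k1" (the pictures are not rectified: a ray, as slopes to the right and down, at radius r is drawn at 1 + k1 r^2 times it, then the intrinsics apply), "R" (3x3) and "t" (3): a world point X has camera coordinates R X + t. Camera axes: x right, y down, z forward; pixel columns grow to the right and rows downward; lengths in m; the calibration is good to about 2 mm. A picture is of the moment at which its call begins. There is no depth.
- workorder.sign_off(): hands the job in; it is judged then, once.
The state is a dict: "time_s": time; "qpos": joint angles; "joint_velocities": joint speeds; "effort": joint torques, N m; "tool_pos": TCP position; "tool_rot": TCP orientation; "force": force on the tool from outside, world axes, zero at the start; "wrist_torque": the same for the moment, N m; "grip_width": finger opening in m; "grasp_force": force on a finger pad.
Only numpy, scipy, OpenCV 4.12 (cv2) and the standard library are available. Lean on these libraries where they do the work, as an engineer would, in place of code of your own. Each camera call takes 0.05 s, during which the arm holds its last target. There are 200 camera calls.

## Working session

There is one attempt and no reset: what is moved stays moved. The work goes in short steps, Python scripts to look and compute and a tool call to move; the robot and the scene stay as the last step left them, time stands still between calls to the robot, and variables do not carry over. Pictures are saved under pics/ and viewed, at most 10 in all, crops included, and the job is handed in when it is done.

Besides the shell and the picture viewer there is one more tool, called as name(argument=value, ...), one argument or row to a line, values as JSON. drive_tool: Moves the arm, as the interface text tells. Its arguments: {"type":"object","properties":{"moves":{"type":"array"},"force":{"type":"number"}},"required":["moves"]}

```bash
mkdir -p pics; cat > h.py <<'E'
import numpy as np, cv2
from cell import sensors, vision, workorder, env
def cam(n):
    c=vision.read_camera(n); return c
def save(c,f,box=None,s=1):
    im=c["image"][:,:,::-1]
    if box: im=im[box[1]:box[3],box[0]:box[2]]
    cv2.imwrite(f,cv2.resize(im,None,fx=s,fy=s,interpolation=cv2.INTER_CUBIC))
def ray(c,u,v):
    x=(u-c["cx"])/c["fx"];y=(v-c["cy"])/c["fy"];rd=np.hypot(x,y);r=rd
    for _ in range(20): r=rd/(1+c["k1"]*r*r)
    k=1 if rd==0 else r/rd
    R=np.array(c["R"]);return -R.T@np.array(c["t"]),R.T@np.array([x*k,y*k,1])
def atz(c,u,v,z):
    o,d=ray(c,u,v);return o+d*(z-o[2])/d[2]
def proj(c,X):
    p=np.array(c["R"])@np.array(X)+np.array(c["t"]);x,y=p[:2]/p[2];k=1+c["k1"]*(x*x+y*y)
    return np.array([c["fx"]*x*k+c["cx"],c["fy"]*y*k+c["cy"]])
E
python3 - <<'E'
from h import *
import pickle
for n in("top","scene"):
    c=cam(n);save(c,f"pics/{n}0.png",None,1.42);pickle.dump(c,open(n+".pkl","wb"))
    print(n,c["fx"],c["k1"],-np.array(c["R"]).T@c["t"])
print(sensors.get_obs())
E
```

```text
top 468.745579054977 -0.11532713787927484 [3.51262858e-01 6.26092868e-04 1.28143227e+00]
scene 399.05225808685185 -0.08231706764327858 [ 1.13056957 -0.54705835  0.85105688]
{'time_s': 0.1, 'qpos': array([-72.07337249,  18.4372246 ,  -4.01585529,  83.16643583,
         1.29566999,  78.54094593,  -3.26117295]), 'joint_velocities': array([ 0.09192715, -0.13754239, -0.00089476, -0.09706838,  0.097735  ,
       -0.06699514, -0.03226794]), 'effort': array([-2.79018277e-04, -4.92571592e+01, -4.05771229e-01, -3.13401890e+01,
       -6.39767898e-02,  3.94571247e-02,  6.33719219e-05]), 'tool_pos': array([0.19123784, 0.62073823, 0.22955651]), 'tool_rot': array([-1.79900662e+02,  5.91019922e-03,  1.62882208e+02]), 'force': array([-0.25739394, -0.0585848 ,  1.03385909]), 'wrist_torque': array([ 0.06071794, -0.02648572,  0.04492211]), 'grasp_force': 0.0, 'grip_width': 0.08721286041207817}
```

View pics/top0.png

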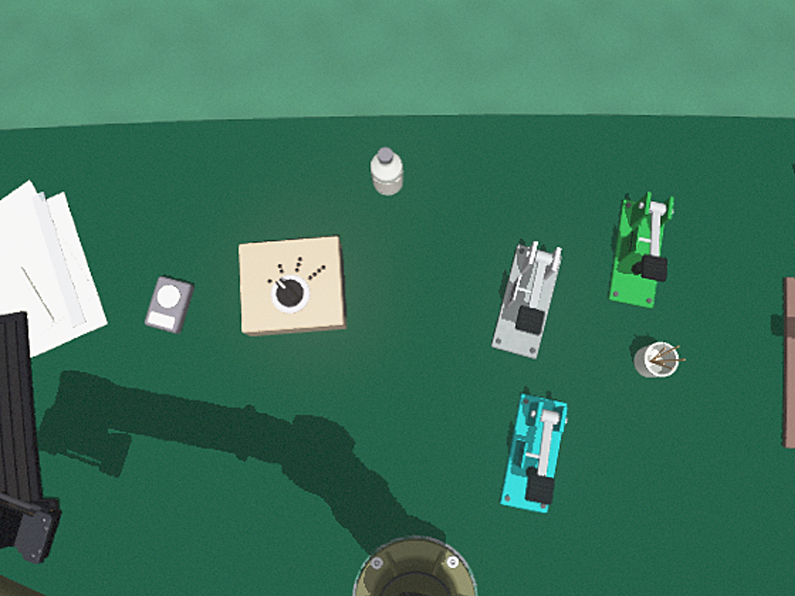

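View pics/scene0.png

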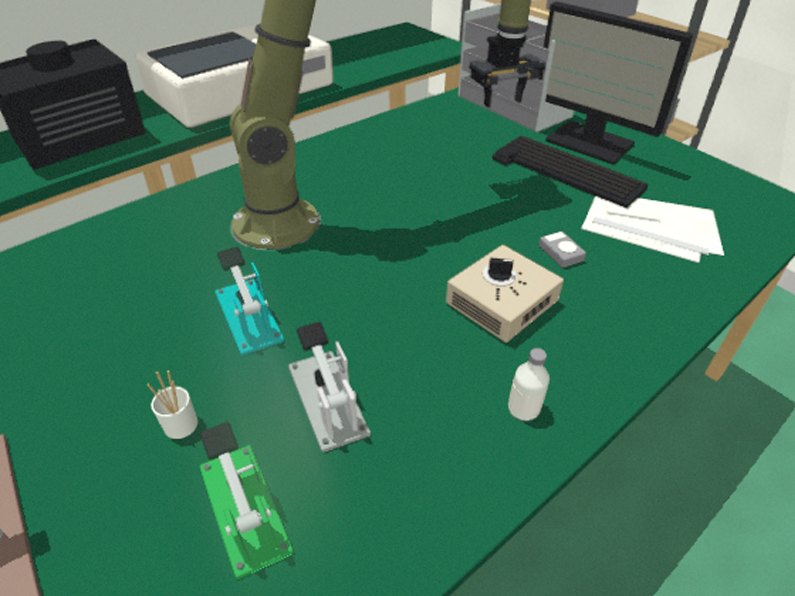

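The top view shows the beige console at about (291,287) with the knob pointer near the first dot. The grey fixture is at (527,300), with its pad at (530,320). The turquoise and green stands are look-alikes. I'll crop in for detail.

```bash
python3 - <<'E'
import pickle
from h import *
c=pickle.load(open("top.pkl","rb"));im=c["image"][:,:,::-1]
a=im[160:240,162:248];b=im[165:255,342:402]
a=cv2.resize(a,None,fx=5,fy=5,interpolation=cv2.INTER_CUBIC);b=cv2.resize(b,None,fx=6,fy=6,interpolation=cv2.INTER_CUBIC)
o=np.zeros((560,800,3),np.uint8);o[:a.shape[0],:a.shape[1]]=a;o[:b.shape[0],435:435+b.shape[1]]=b
cv2.imwrite("pics/crop1.png",o)
E
```

```text
(no output)
```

View pics/crop1.png

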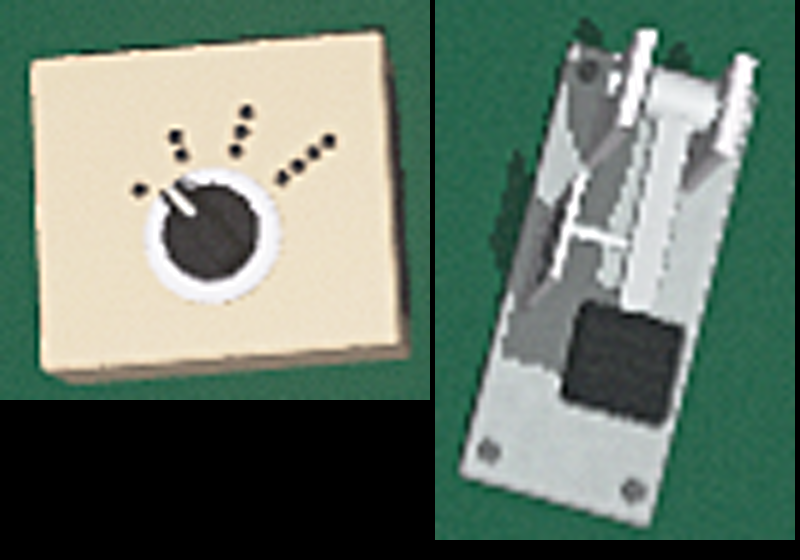

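```bash
python3 - <<'E'
import pickle
from h import *
from scipy.optimize import least_squares
c=pickle.load(open("top.pkl","rb"))
A=lambda p:np.array([(p[0]+.5)/5-.5+162,(p[1]+.5)/5-.5+160])
B=lambda p:np.array([(p[0]-435+.5)/6-.5+342,(p[1]+.5)/6-.5+165])
def T(q,P):
    x,y,w=q;P=np.array(P);return np.array([x+np.cos(w)*P[0]-np.sin(w)*P[1],y+np.sin(w)*P[0]+np.cos(w)*P[1],P[2]])
def fit(pairs,q0):
    f=lambda q:np.concatenate([proj(c,T(q,P))-u for P,u in pairs])
    s=least_squares(f,q0,loss="soft_l1");print(s.x,np.round(s.fun,1));return s.x
h=.07
dot=lambda s,r:(-.02+r*np.cos(.945-s),r*np.sin(.945-s),h)
con=[((.085,.095,h),A((32,60))),((.085,-.095,h),A((383,31))),((-.085,-.095,h),A((400,345))),((-.085,.095,h),A((43,372))),
 (dot(1.26,.0575),A((241,131))),((-.02,0,.071),A((213,236)))]
q=fit(con,[.55,.2,0])
k=T(q,(-.02,0,.1));print("knob",k,"dots3",T(q,dot(1.26,.0575)))
print("dots px",[np.round((proj(c,T(q,dot(s,.0575)))-[162,160]+.5)*5-.5) for s in(0,.63,1.26,1.89)])
# pointer
p=atz(c,*A((167,191)),.088)-atz(c,*A((192,214)),.088)   # along line outwards, on bar end
p1=atz(c,*A((167,193)),.112);print("pointer ang",np.arctan2(p[1],p[0])-q[2],"sel",.945-(np.arctan2(p[1],p[0])-q[2]))
for z in(.08,.112):
  d=atz(c,*A((178,203)),z)-k; print("sel from mid",.945-(np.arctan2(d[1],d[0])-q[2]),np.hypot(*d[:2]))
a=.25
def pad(u,v,w=.0): # u along lever outward from pad centre, v along +y
    L=.13+u; n=.010+w
    return (.07-(L*np.cos(a)-n*np.sin(a)*-1*-1),v,.085+L*np.sin(a)+n*np.cos(a))
print("pad",pad(0,0))
fx=[((-.105,.045,.012),B((460,475))),((-.105,-.045,.012),B((648,525))),((.105,.045,.012),B((572,43))),
 (pad(-.023,.023),B((581,300))),(pad(-.023,-.023),B((685,325))),(pad(.023,-.023),B((665,425))),(pad(.023,.023),B((563,400)))]
g=fit(fx,[.55,-.2,0])
print("pad rest",T(g,pad(0,0)))
a=0;print("pad level",T(g,pad(0,0)), "pivot",T(g,(.07,0,.085)))
s=pickle.load(open("scene.pkl","rb"))
for X in (T(q,(.085,.095,h)),T(q,(-.085,-.095,h)),T(g,(-.105,.045,.012)),T(g,(-.105,-.045,.012))): print("scene x1.42",proj(s,X)*1.42)
np.save("poses.npy",[q,g])
E
```

```text
[0.58394642 0.22410579 0.06519245] [-0.3 -0.4 -0.2 -0.2  0.3  0.  -0.4  0.1  0.4  0.4  0.2  0.1]
knob [0.5639889  0.22280286 0.1       ] dots3 [0.6197041  0.20858786 0.07      ]
dots px [array([124., 181.]), array([176., 138.]), array([243., 133.]), array([299., 167.])]
pointer ang 0.7601286632742923 sel 0.18487133672570766
sel from mid 0.1859514253077016 0.024173023715341132
sel from mid 0.1768096203497077 0.015338255520633115
pad (np.float64(-0.053484575229838585), 0, np.float64(0.12685163892019444))
[ 0.55508107 -0.22416469 -0.28584568] [-0.5  0.3  0.1  0.8 -0.4 -0.1  0.2 -0.5  0.5  0.2  0.5  0.1 -0.4 -0.7]
pad rest [ 0.50376671 -0.2090837   0.12685164]
pad level [ 0.49751566 -0.20724655  0.095     ] pivot [ 0.62224072 -0.24390251  0.085     ]
scene x1.42 [562.72009482 278.07751993]
scene x1.42 [445.20963084 279.68539822]
scene x1.42 [329.99769564 349.28275561]
scene x1.42 [286.1445164  362.73362888]
```

```bash
python3 - <<'E'
import pickle
from h import *
s=pickle.load(open("scene.pkl","rb"));im=s["image"][:,:,::-1]
q,g=np.load("poses.npy")
def T(q,P):
    x,y,w=q;return [x+np.cos(w)*P[0]-np.sin(w)*P[1],y+np.sin(w)*P[0]+np.cos(w)*P[1],P[2]]
f=5;o=np.zeros((560,800,3),np.uint8)
def crop(x0,y0,w,h,k,at,pts):
    a=cv2.resize(im[y0:y0+h,x0:x0+w],None,fx=k,fy=k,interpolation=cv2.INTER_CUBIC)
    for p in pts:
        u=(proj(s,p)-[x0,y0]+.5)*k-.5;cv2.circle(a,tuple(int(round(v)) for v in u),3,(0,0,255),-1)
    o[:a.shape[0],at:at+a.shape[1]]=a
crop(305,165,100,80,4,0,[T(q,(i*.085,j*.095,z)) for i in(1,-1) for j in(1,-1) for z in (.07,)]+[T(q,(-.02,0,.112))]+[T(q,(-.02+.0575*np.cos(.945-t),.0575*np.sin(.945-t),.07)) for t in(0,.63,1.26,1.89)])
crop(198,220,70,100,5,420,[T(g,(i*.105,j*.045,.012)) for i in(1,-1) for j in(1,-1)]+[T(g,(-.0535,0,.1269))])
cv2.imwrite("pics/crop2.png",o)
E
```

```text
(no output)
```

View pics/crop2.png

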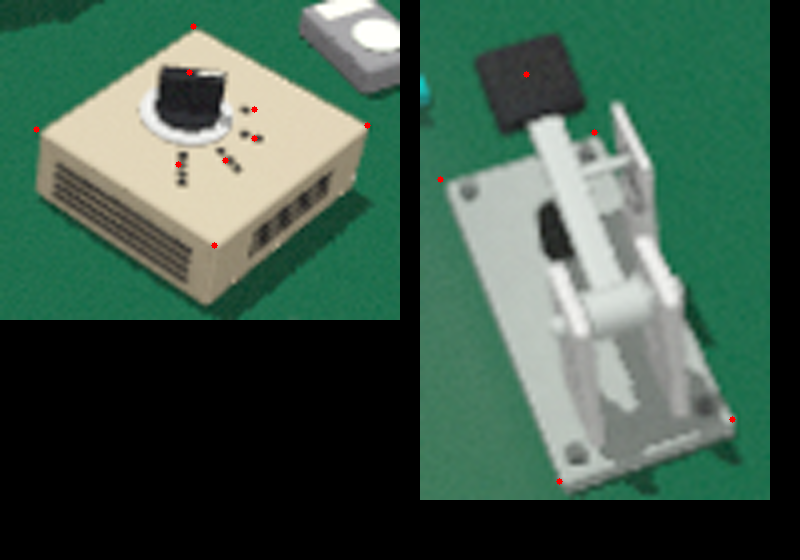

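The overlay agrees with the top-camera fit to about 1 px: knob at (189,72), pad at (526,74). Next I move above the knob.

drive_tool(
  moves=[
    {"x":-40,"y":-23,"rz":-0.1},
    {"x":-80,"y":-46,"rz":-0.2},
    {"x":-120,"y":-69,"rz":-0.3},
    {"x":-160,"y":-92,"rz":-0.4},
    {"x":-200,"y":-114,"rz":-0.5},
    {"x":-240,"y":-137,"rz":-0.6},
    {"x":-280,"y":-160,"rz":-0.7},
    {"x":-320,"y":-183,"rz":-0.8},
    {"x":-360,"y":-206,"rz":-0.9},
    {"x":-400,"y":-229,"rz":-1.0},
    {"x":-440,"y":-252,"rz":-1.1},
    {"x":-474,"y":-271,"rz":-1.2},
    {"x":-474,"y":-271,"rz":-1.2},
    {"x":-474,"y":-271,"rz":-1.2},
    {"x":-474,"y":-271,"rz":-1.2},
  ],
)

```text
invalid input at $.moves[0]: expected keys x, y, z, rx, ry, rz, fingers
```

drive_tool(
  moves=[
    {"x":-40,"y":-23,"z":0,"rx":0,"ry":0,"rz":-0.1,"fingers":-1},
    {"x":-80,"y":-46,"z":0,"rx":0,"ry":0,"rz":-0.2,"fingers":-1},
    {"x":-120,"y":-69,"z":0,"rx":0,"ry":0,"rz":-0.3,"fingers":-1},
    {"x":-160,"y":-92,"z":0,"rx":0,"ry":0,"rz":-0.4,"fingers":-1},
    {"x":-200,"y":-114,"z":0,"rx":0,"ry":0,"rz":-0.5,"fingers":-1},
    {"x":-240,"y":-137,"z":0,"rx":0,"ry":0,"rz":-0.6,"fingers":-1},
    {"x":-280,"y":-160,"z":0,"rx":0,"ry":0,"rz":-0.7,"fingers":-1},
    {"x":-320,"y":-183,"z":0,"rx":0,"ry":0,"rz":-0.8,"fingers":-1},
    {"x":-360,"y":-206,"z":0,"rx":0,"ry":0,"rz":-0.9,"fingers":-1},
    {"x":-400,"y":-229,"z":0,"rx":0,"ry":0,"rz":-1.0,"fingers":-1},
    {"x":-440,"y":-252,"z":0,"rx":0,"ry":0,"rz":-1.1,"fingers":-1},
    {"x":-474,"y":-271,"z":0,"rx":0,"ry":0,"rz":-1.2,"fingers":-1},
    {"x":-474,"y":-271,"z":0,"rx":0,"ry":0,"rz":-1.2,"fingers":-1},
    {"x":-474,"y":-271,"z":0,"rx":0,"ry":0,"rz":-1.2,"fingers":-1},
  ],
)

```text
time_s: 1.85
tool_pos: [0.5639, 0.2234, 0.2301]
tool_rot: [179.9, -0.0, -128.4]
force: [-0.6, 0.2, 0.1]
grip_width: 0.0869
grasp_force: 0.0
```

drive_tool(
  moves=[
    {"x":0,"y":0,"z":35,"rx":0,"ry":0,"rz":0,"fingers":-1},
    {"x":0,"y":0,"z":70,"rx":0,"ry":0,"rz":0,"fingers":-1},
    {"x":0,"y":0,"z":100,"rx":0,"ry":0,"rz":0,"fingers":-1},
    {"x":0,"y":0,"z":120,"rx":0,"ry":0,"rz":0,"fingers":-1},
    {"x":0,"y":0,"z":132,"rx":0,"ry":0,"rz":0,"fingers":-1},
    {"x":0,"y":0,"z":138,"rx":0,"ry":0,"rz":0,"fingers":-1},
    {"x":0,"y":0,"z":138,"rx":0,"ry":0,"rz":0,"fingers":1},
    {"x":0,"y":0,"z":138,"rx":0,"ry":0,"rz":0,"fingers":1},
    {"x":0,"y":0,"z":138,"rx":0,"ry":0,"rz":0,"fingers":1},
    {"x":0,"y":0,"z":138,"rx":0,"ry":0,"rz":0,"fingers":1},
    {"x":0,"y":0,"z":138,"rx":0,"ry":0,"rz":0,"fingers":1},
    {"x":0,"y":0,"z":138,"rx":0,"ry":0,"rz":0,"fingers":1},
    {"x":0,"y":0,"z":138,"rx":0,"ry":0,"rz":0,"fingers":1},
    {"x":0,"y":0,"z":138,"rx":0,"ry":0,"rz":0,"fingers":1},
  ],
  force=20,
)

```text
time_s: 3.6
tool_pos: [0.5643, 0.223, 0.0926]
tool_rot: [180.0, 0.0, -128.4]
force: [2.2, -0.3, 0.1]
grip_width: 0.0153
grasp_force: 7.6
```

drive_tool(
  moves=[
    {"x":0,"y":0,"z":0,"rx":0,"ry":0,"rz":0,"fingers":1},
    {"x":0,"y":0,"z":0,"rx":0,"ry":0,"rz":0,"fingers":1},
    {"x":0,"y":0,"z":0,"rx":0,"ry":0,"rz":0.08,"fingers":1},
    {"x":0,"y":0,"z":0,"rx":0,"ry":0,"rz":0.16,"fingers":1},
    {"x":0,"y":0,"z":0,"rx":0,"ry":0,"rz":0.24,"fingers":1},
    {"x":0,"y":0,"z":0,"rx":0,"ry":0,"rz":0.32,"fingers":1},
    {"x":0,"y":0,"z":0,"rx":0,"ry":0,"rz":0.4,"fingers":1},
    {"x":0,"y":0,"z":0,"rx":0,"ry":0,"rz":0.48,"fingers":1},
    {"x":0,"y":0,"z":0,"rx":0,"ry":0,"rz":0.56,"fingers":1},
    {"x":0,"y":0,"z":0,"rx":0,"ry":0,"rz":0.64,"fingers":1},
    {"x":0,"y":0,"z":0,"rx":0,"ry":0,"rz":0.72,"fingers":1},
    {"x":0,"y":0,"z":0,"rx":0,"ry":0,"rz":0.8,"fingers":1},
    {"x":0,"y":0,"z":0,"rx":0,"ry":0,"rz":0.88,"fingers":1},
    {"x":0,"y":0,"z":0,"rx":0,"ry":0,"rz":0.96,"fingers":1},
    {"x":0,"y":0,"z":0,"rx":0,"ry":0,"rz":1.04,"fingers":1},
    {"x":0,"y":0,"z":0,"rx":0,"ry":0,"rz":1.1,"fingers":1},
    {"x":0,"y":0,"z":0,"rx":0,"ry":0,"rz":1.15,"fingers":1},
    {"x":0,"y":0,"z":0,"rx":0,"ry":0,"rz":1.15,"fingers":1},
    {"x":0,"y":0,"z":0,"rx":0,"ry":0,"rz":1.15,"fingers":1},
    {"x":0,"y":0,"z":0,"rx":0,"ry":0,"rz":1.15,"fingers":1},
  ],
)

```text
time_s: 6.1
tool_pos: [0.5645, 0.2233, 0.0926]
tool_rot: [179.9, -0.0, 165.8]
force: [-0.7, 2.7, -0.8]
grip_width: 0.0136
grasp_force: 20.0
```

drive_tool(
  moves=[
    {"x":0,"y":0,"z":0,"rx":0,"ry":0,"rz":0,"fingers":-1},
    {"x":0,"y":0,"z":0,"rx":0,"ry":0,"rz":0,"fingers":-1},
    {"x":0,"y":0,"z":0,"rx":0,"ry":0,"rz":0,"fingers":-1},
    {"x":0,"y":0,"z":0,"rx":0,"ry":0,"rz":0,"fingers":-1},
    {"x":0,"y":0,"z":0,"rx":0,"ry":0,"rz":0,"fingers":-1},
    {"x":0,"y":0,"z":0,"rx":0,"ry":0,"rz":0,"fingers":-1},
    {"x":0,"y":0,"z":-30,"rx":0,"ry":0,"rz":0,"fingers":-1},
    {"x":0,"y":0,"z":-70,"rx":0,"ry":0,"rz":0,"fingers":-1},
    {"x":0,"y":0,"z":-110,"rx":0,"ry":0,"rz":0,"fingers":-1},
    {"x":0,"y":0,"z":-140,"rx":0,"ry":0,"rz":0,"fingers":-1},
    {"x":0,"y":0,"z":-140,"rx":0,"ry":0,"rz":0,"fingers":1},
    {"x":0,"y":0,"z":-140,"rx":0,"ry":0,"rz":0,"fingers":1},
  ],
)

```text
time_s: 7.6
tool_pos: [0.5641, 0.2225, 0.2316]
tool_rot: [-180.0, -0.1, 165.7]
force: [-0.1, -0.3, -0.3]
grip_width: 0.0742
grasp_force: 0.0
```

drive_tool(
  moves=[
    {"x":-4,"y":-36,"z":0,"rx":0,"ry":0,"rz":0.13,"fingers":1},
    {"x":-7,"y":-72,"z":0,"rx":0,"ry":0,"rz":0.26,"fingers":1},
    {"x":-11,"y":-108,"z":0,"rx":0,"ry":0,"rz":0.4,"fingers":1},
    {"x":-14,"y":-144,"z":0,"rx":0,"ry":0,"rz":0.53,"fingers":1},
    {"x":-18,"y":-180,"z":0,"rx":0,"ry":0,"rz":0.66,"fingers":1},
    {"x":-21,"y":-216,"z":0,"rx":0,"ry":0,"rz":0.8,"fingers":1},
    {"x":-25,"y":-252,"z":0,"rx":0,"ry":0,"rz":0.93,"fingers":1},
    {"x":-28,"y":-288,"z":0,"rx":0,"ry":0,"rz":1.06,"fingers":1},
    {"x":-32,"y":-324,"z":0,"rx":0,"ry":0,"rz":1.2,"fingers":1},
    {"x":-36,"y":-360,"z":0,"rx":0,"ry":0,"rz":1.33,"fingers":1},
    {"x":-40,"y":-396,"z":0,"rx":0,"ry":0,"rz":1.46,"fingers":1},
    {"x":-43,"y":-433,"z":0,"rx":0,"ry":0,"rz":1.6,"fingers":1},
    {"x":-43,"y":-433,"z":0,"rx":0,"ry":0,"rz":1.6,"fingers":1},
    {"x":-43,"y":-433,"z":0,"rx":0,"ry":0,"rz":1.6,"fingers":1},
  ],
)

```text
time_s: 9.35
tool_pos: [0.4993, -0.2066, 0.2314]
tool_rot: [-179.9, -0.0, 74.1]
force: [0.4, 0.2, 0.0]
grip_width: 0.0005
grasp_force: 0.0
```

```bash
python3 - <<'E'
from h import *
c=cam("top");s=cam("scene");o=np.zeros((420,800,3),np.uint8)
f=lambda c,x,y,w,h,k:cv2.resize(c["image"][y:y+h,x:x+w,::-1],None,fx=k,fy=k,interpolation=cv2.INTER_CUBIC)
a=f(c,162,160,86,80,5);b=f(s,180,150,80,100,4)
o[:a.shape[0],:a.shape[1]]=a;o[:b.shape[0],440:440+b.shape[1]]=b
cv2.imwrite("pics/crop3.png",o)
E
```

```text
(no output)
```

View pics/crop3.png

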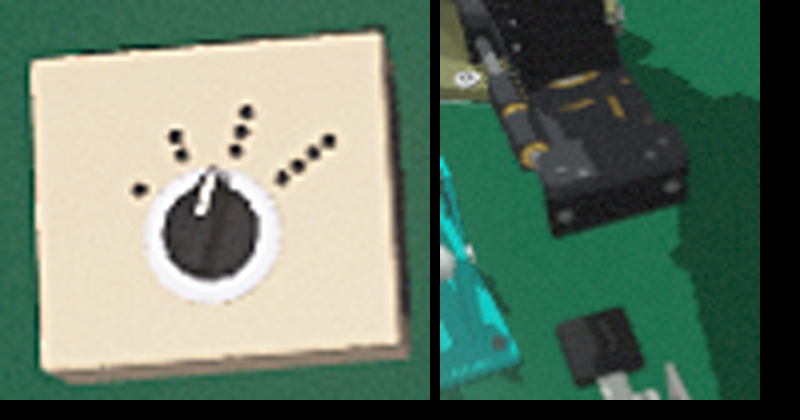

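The pointer line, (201,212) to (211,172), is parallel to the three-dot row, so the selector is at three dots. The gripper is above the lever pad, with the fingers shut. I now approach and press.

drive_tool(
  moves=[
    {"x":0,"y":0,"z":30,"rx":0,"ry":0,"rz":0,"fingers":1},
    {"x":0,"y":0,"z":60,"rx":0,"ry":0,"rz":0,"fingers":1},
    {"x":0,"y":0,"z":80,"rx":0,"ry":0,"rz":0,"fingers":1},
    {"x":0,"y":0,"z":90,"rx":0,"ry":0,"rz":0,"fingers":1},
    {"x":0,"y":0,"z":96,"rx":0,"ry":0,"rz":0,"fingers":1},
    {"x":0,"y":0,"z":101,"rx":0,"ry":0,"rz":0,"fingers":1},
    {"x":0,"y":0,"z":106,"rx":0,"ry":0,"rz":0,"fingers":1},
    {"x":0,"y":0,"z":110,"rx":0,"ry":0,"rz":0,"fingers":1},
    {"x":0,"y":0,"z":110,"rx":0,"ry":0,"rz":0,"fingers":1},
  ],
)

```text
time_s: 10.58
tool_pos: [0.4997, -0.2075, 0.1225]
tool_rot: [180.0, -0.0, 74.1]
force: [-1.8, 1.7, 4.5]
grip_width: 0.0006
grasp_force: 1.8
```

drive_tool(
  moves=[
    {"x":0,"y":0,"z":4,"rx":0,"ry":0,"rz":0,"fingers":1},
    {"x":0,"y":0,"z":8,"rx":0,"ry":0,"rz":0,"fingers":1},
    {"x":0,"y":0,"z":12,"rx":0,"ry":0,"rz":0,"fingers":1},
    {"x":0,"y":0,"z":15,"rx":0,"ry":0,"rz":0,"fingers":1},
    {"x":0,"y":0,"z":17,"rx":0,"ry":0,"rz":0,"fingers":1},
    {"x":0,"y":0,"z":19,"rx":0,"ry":0,"rz":0,"fingers":1},
    {"x":0,"y":0,"z":19,"rx":0,"ry":0,"rz":0,"fingers":1},
    {"x":0,"y":0,"z":19,"rx":0,"ry":0,"rz":0,"fingers":1},
    {"x":0,"y":0,"z":19,"rx":0,"ry":0,"rz":0,"fingers":1},
    {"x":0,"y":0,"z":19,"rx":0,"ry":0,"rz":0,"fingers":1},
  ],
)

```text
time_s: 11.82
tool_pos: [0.4991, -0.2075, 0.1033]
tool_rot: [-179.9, -0.0, 74.1]
force: [-4.4, 1.5, 5.5]
grip_width: 0.0006
grasp_force: 2.8
```

```bash
python3 - <<'E'
from h import *
s=cam("scene");print(sensors.get_obs()["force"],sensors.get_obs()["tool_pos"])
g=np.load("poses.npy")[1]
save(s,"pics/crop4.png",(195,205,275,325),5)
E
```

```text
[-4.36916717  0.96962691  5.6135087 ] [ 0.4991478  -0.20750998  0.1033472 ]
```

View pics/crop4.png

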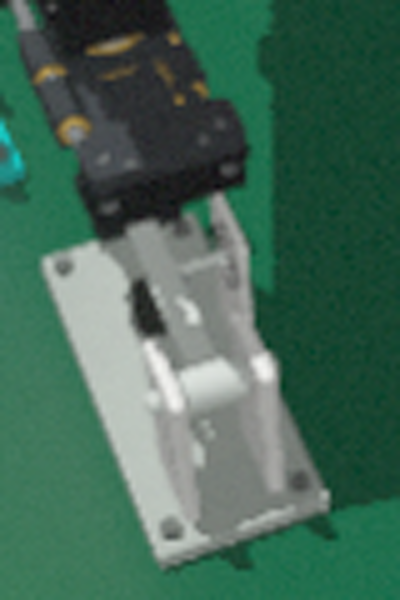

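The picture shows the lever arm about level, with the pin near mid-plate at (215,262) and the pad hidden under the fingers. Tip height is 95.3 mm and the push is 5.5 N, both matching level. I'll hold for a second and then hand in.

drive_tool(
  moves=[
    {"x":0,"y":0,"z":0,"rx":0,"ry":0,"rz":0,"fingers":1},
    {"x":0,"y":0,"z":0,"rx":0,"ry":0,"rz":0,"fingers":1},
    {"x":0,"y":0,"z":0,"rx":0,"ry":0,"rz":0,"fingers":1},
    {"x":0,"y":0,"z":0,"rx":0,"ry":0,"rz":0,"fingers":1},
    {"x":0,"y":0,"z":0,"rx":0,"ry":0,"rz":0,"fingers":1},
    {"x":0,"y":0,"z":0,"rx":0,"ry":0,"rz":0,"fingers":1},
    {"x":0,"y":0,"z":0,"rx":0,"ry":0,"rz":0,"fingers":1},
    {"x":0,"y":0,"z":0,"rx":0,"ry":0,"rz":0,"fingers":1},
  ],
)

```text
time_s: 12.88
tool_pos: [0.4991, -0.2075, 0.1033]
tool_rot: [-179.9, -0.0, 74.1]
force: [-3.2, 1.5, 6.2]
grip_width: 0.0005
grasp_force: 2.8
```

```bash
python3 - <<'E'
from h import *
o=sensors.get_obs();print(env.tip_extent,o["tool_pos"],o["force"])
if abs(o["tool_pos"][2]-env.tip_extent-.095)<.003: print(workorder.sign_off())
E
```

```text
0.008 [ 0.49914757 -0.20751422  0.10333549] [-3.19551672  1.53122584  6.20543855]
the job is handed in; nothing more can be done
None
```

I turned the selector to the three-dot stop, pressed the lever level and handed the job in at about 13 s with the fingers still holding it (fingertips 95.3 mm above the table, about 6 N of push); the hand-in returned no verdict.

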